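# Work the clamping wedge out of a gluing frame

### The arm

A 6-joint arm with a two-finger parallel gripper is mounted at the origin on the work surface. World frame = base frame: x ahead of the robot, y to its left, z up, the work surface at z = 0. Lengths are in m, angles in degrees, forces in N, time in s.
With the tool pointing down it reaches from about 0.4 to 0.825 m from the base axis. Payload 7 kg.
Tool frame: the origin (TCP) lies between the finger pads; the fingertips stand 22 mm ahead of it and the grasp point (between the pads) lies 3 mm ahead of it; z points along the fingers, y is the direction in which the jaws open and shut (so a half turn about z gives the same grasp; the last joint's range is limited). The gripper opens to 88 mm and grips with 3 to 60 N. Pads are 19 mm wide; open, the fingers measure 130 mm over their backs; the gripper's body (78 mm by 193 mm) begins 47 mm behind the grasp point.
Start: joints at [83.314, 20.546, 0.682, 0, -70.136, -16.507], TCP at [0.266, 0.62, 0.249] pointing down, gripper open.
Joint ranges: [-176.03, 176.03], [-82.01, 121.73], [-58.28, 71.71], [-173.87, 95.51], [-174.79, -0.11], [-173.66, 173.66]. Speed limits (degrees/s): [136.94, 136.94, 172.46, 180, 180, 180].

### API

Orientations are given as [roll, pitch, yaw] about the fixed x, y, z axes, in that order (R = Rz(yaw) Ry(pitch) Rx(roll)).
In Python, from plant import telemetry, cams, r gives the robot as it stands.
- The arm moves only by the tool carry_out, never from a script. Its argument "commands" is one flat list of numbers, 5 for each row, row after row: the shift along the world's x, y, z as a fraction of full scale, then the turn about the world's z as a fraction of full scale, then the gripper's target within -1 to 1 (shut at 1, half-way at 0, fully open at -1). In form: [x, y, z, turn, claw, x, y, z, turn, claw, ...]. A call has 1 to 8 rows; each row shifts and turns the commanded pose from where the row before left it; what a row does not reach is not made up. Full scale, the value 1, is 0.04 m for a shift and 4 degrees for a turn. A row lasts 1/10 s, in which the tool goes at most 50 mm and 8.59 degrees, less where a joint would pass 70% of its speed; a pose out of reach is approached as far as the arm can. A call with a number of a shift or a turn outside -1 to 1 is refused whole. A call with a gripper value outside its range is refused whole. The fingers move at their own pace and stop on an object; "grip_force" is the grip in N (left out, the last holds). Time passes only in rows, so rows that do not move let the fingers close. It gives the time, the measured TCP pose, the force and the opening at its end, in the units of the state.
- telemetry.get_state(): the state, without advancing time (a new reading comes with each control period).
- cams.capture(name): name is "scene" or "top"; returns a dict with "frame" (384x512x3 uint8, red, green, blue), "camera_matrix" (3x3 intrinsics, pixels), "camera_from_world" (4x4, takes a point from world to camera coordinates). Camera axes: x right, y down, z forward; pixel columns grow to the right and rows downward; lengths in m; the calibration is good to about 2 mm. A picture is of the moment at which its call begins. There is no depth.
- r.close_job(): hands the job in, once; it reports no verdict.
The state is a dict: "time_s": time; "joints": joint angles; "qd": joint speeds; "joint_torque": joint torques, N m; "tcp_pos": TCP position; "eef_rot": TCP orientation; "contact_force": force on the tool from outside, world axes, zero at the start; "moment": the same for the moment, N m; "gripper_width": finger opening in m.
Only numpy, scipy, OpenCV 4.12 (cv2) and the standard library are available. Lean on these libraries where they do the work, as an engineer would, in place of code of your own. Each camera call takes 0.05 s, during which the arm holds its last target. There are 200 camera calls.

### The job

The glue under the decorated wood slice has set, so take out the tight wooden wedge that stands in the gluing frame. Grip its upright end and work it loose with small side pulls along its gap, about 10 mm from the middle each way: to the robot's left, right, left and right again while it is still down in the gap. Then draw it up and out, lower it gently to the floor of the shallow plywood tray before letting go (it may stand or fall over there), and leave the spare wedge where it lies.

Things in the scene. Friction and masses are not known exactly. Their poses are not given: they have to be found in the camera images.
- wedge: pale wooden wedge upright in the frame's gap, thin end down: 110 mm high, 36 wide, 18 thick at the foot, 28 at the top; 70 g. Origin on its centre line 80 mm above the foot, where to grip; z up, y along its width and the gap. The upper 60 mm stand free. A sprung block squeezes it with about 20 N: it resists pulls with up to about 25 N, and is loose once raised some 15 mm, so grip firmly (40 N or more).
- frame: fixed frame: board 300 x 190 x 18 mm with, outwards, cheek, gap, block (both 110 mm wide, tops 68 mm above table), wood slice (170 mm across, top at 48 mm, small tree on it to 125 mm), end stop. Origin at table height under the gap's middle, where the wedge starts, foot on the board; x away from the robot (board -65 to +235 mm), y along the open-ended gap to the robot's left, z up.
- tray: fixed shallow open plywood tray, 220 x 220 mm outside, walls 6 mm thick and 35 mm high, floor 6 mm thick, empty; it stands to the left or to the right of the frame. Origin: centre of its underside, on the table; z up, x and y along its sides.
- spare: spare wedge of the same shape, lying loose on the table on the other side of the frame from the tray: leave it alone. Origin about 14 mm above the table, 30 mm from its thick end; x along its length. Other bystanders: a lidded jar 85 mm high, 72 mm across, and a silver tree 95 mm high on a wooden foot, both beyond the tray and the spare.
Not all that is in view belongs to the job. Leave any purple look-alike of the wedge alone.

How it is judged (in metres and radians):
On the way, in this order (a step that is already met when the one before it is completed fails the run):
1. the wedge, held and still down in its gap, is pulled at least 6 mm to the robot's left of the gap's middle (and no more than 30 mm up) (y of wedge in the frame of frame above 0.006 m and z of wedge in the frame of frame below 0.128 m and contact force between the fingers and wedge above 0.5 N), for 0.05 s.
2. the wedge, held and still down in its gap, is pulled at least 6 mm to the right of the gap's middle (and no more than 30 mm up) (y of wedge in the frame of frame below -0.006 m and z of wedge in the frame of frame below 0.128 m and contact force between the fingers and wedge above 0.5 N), for 0.05 s.
3. the wedge, held and still down in its gap, is pulled at least 6 mm to the left again of the gap's middle (and no more than 30 mm up) (all of step 1), for 0.05 s.
4. the wedge, held and still down in its gap, is pulled at least 6 mm to the right again of the gap's middle (and no more than 30 mm up) (all of step 2), for 0.05 s.
5. the wedge, still held, is lowered into the tray: its origin within 100 mm of the tray's centre each way and less than 105 mm above the table (x of wedge in the frame of tray between -0.1 and 0.1 m and y of wedge in the frame of tray between -0.1 and 0.1 m and z of wedge in the frame of tray below 0.105 m and contact force between the fingers and wedge above 0.5 N), for 0.1 s.
At the end, for the whole second after the job is handed in: The wedge is in the tray, standing, leaning or lying: its origin within 100 mm of the tray's centre along each side and less than 105 mm above the table, let go and at rest (under 0.03 m/s) (x of wedge in the frame of tray between -0.1 and 0.1 m and y of wedge in the frame of tray between -0.1 and 0.1 m and z of wedge in the frame of tray below 0.105 m and linear speed of wedge below 0.03 m/s); the robot touches nothing.
It fails at once if the spare wedge is moved more than 20 mm (distance of spare from where it was at the start of the episode above 0.02 m).
It also fails if it takes over 48 s, if anything falls off the work surface, if the arm or the gripper's body presses on something with over 40 N, if the wrist force passes 120 N, or if a joint passes its speed limit or range.

## Working session

There is one attempt and no reset: what is moved stays moved. The work goes in short steps, Python scripts to look and compute and a tool call to move; the robot and the scene stay as the last step left them, time stands still between calls to the robot, and variables do not carry over. Pictures are saved under pics/ and viewed, about 8 in all and at most 12, crops included, and the job is handed in when it is done.

Besides the shell and the picture viewer there is one more tool, called after "Emit:" as a command line: name --argument value ..., lists and objects as JSON in quotes. carry_out: Moves the arm, as the interface text tells. Shift numbers are shares of 0.04 m and turn numbers shares of 4 degrees, none past 1 either way. Its arguments: {"type":"object","properties":{"commands":{"type":"array"},"grip_force":{"type":"number"}},"required":["commands"]}

```bash
mkdir -p pics; cat > h.py <<'E'
import numpy as np, cv2
from plant import telemetry, cams, r
def cap(n,tag):
    d=cams.capture(n); np.savez(f'{n}_{tag}.npz',**d)
    return d
def load(n,tag): return dict(np.load(f'{n}_{tag}.npz'))
def ray(d,u,v):
    T=d["camera_from_world"];R=T[:3,:3];c=-R.T@T[:3,3]
    return c,R.T@np.linalg.inv(d["camera_matrix"])@np.array([u,v,1.])
def plane(d,u,v,z):
    c,k=ray(d,u,v); return (c+k*(z-c[2])/k[2]).round(4)
def proj(d,p):
    q=d["camera_matrix"]@(d["camera_from_world"]@np.append(p,1))[:3]; return (q[:2]/q[2]).round(1)
def tri(d1,p1,d2,p2):
    P=[d["camera_matrix"]@d["camera_from_world"][:3] for d in (d1,d2)]
    x=cv2.triangulatePoints(P[0],P[1],np.float64(p1),np.float64(p2)).ravel(); return (x[:3]/x[3]).round(4)
E
python3 - <<'E'
from h import *
a=cap('scene','0');b=cap('top','0')
for n,d in (('scene',a),('top',b)):
    cv2.imwrite(f'pics/{n}0.png',cv2.resize(d['frame'][:,:,::-1],(800,600),interpolation=cv2.INTER_CUBIC))
    print(n,ray(d,256,192)[0].round(3))
print(telemetry.get_state())
E
```

```text
scene [1.154 0.464 0.895]
top [0.375 0.002 1.034]
{'time_s': 0.1, 'joints': array([ 8.33147825e+01,  2.05874030e+01,  6.38470907e-01, -1.71228950e-02,
       -7.01355764e+01, -1.65072787e+01]), 'qd': array([ 0.02614267, -0.10117273,  0.11885325,  0.01367891, -0.05507849,
       -0.04861095]), 'joint_torque': array([-1.74540037e-03, -5.84160948e+01,  2.93748629e+01,  7.01556712e+00,
        1.01400545e-02, -5.88023181e-05]), 'tcp_pos': array([0.2656913 , 0.62006777, 0.24771327]), 'eef_rot': array([ 1.79914401e+02, -8.58014713e-03, -2.31983199e+01]), 'contact_force': array([-0.43482286,  0.88851961,  0.44424651]), 'moment': array([0.04575251, 0.01720828, 0.02555731]), 'gripper_width': 0.0876188335461283}
```

View pics/scene0.png

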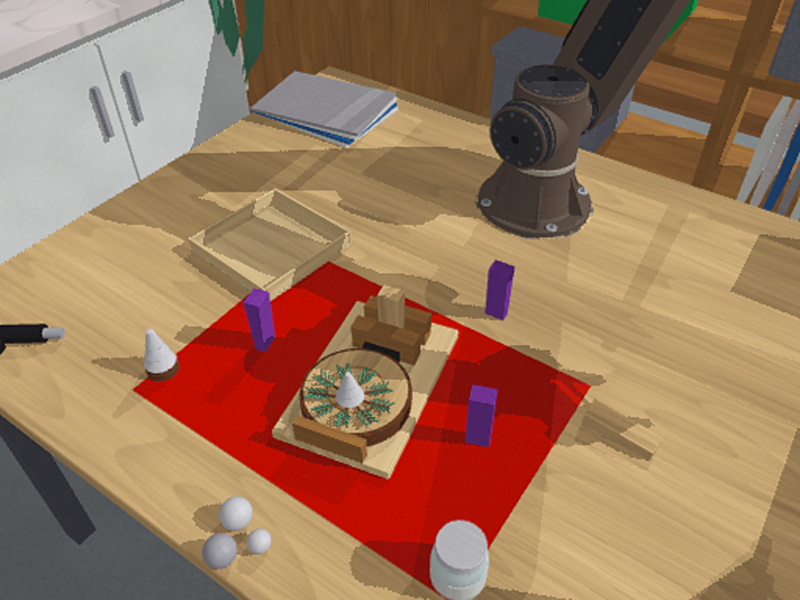

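View pics/top0.png

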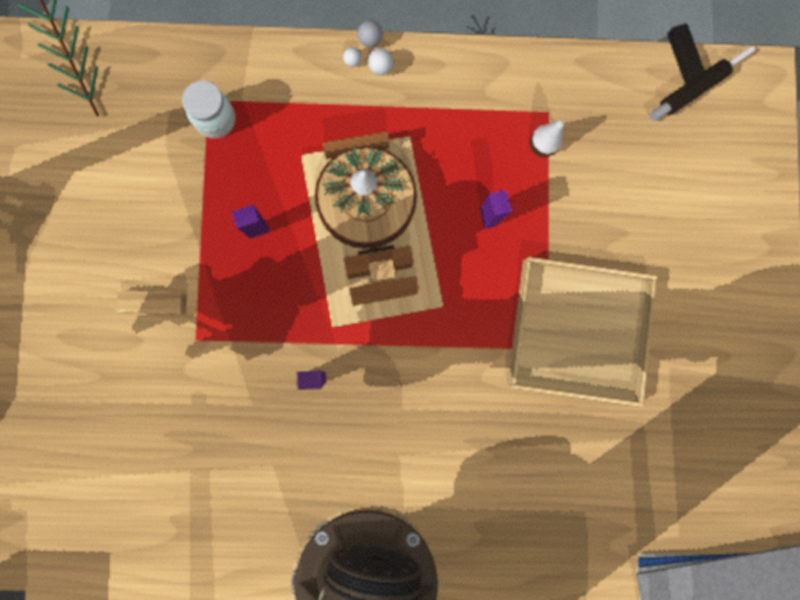

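The scene view shows the upright pale wedge at about (391,305) of 800x600, and the top view shows it at (381,268). The tray is at top (585,330), on the robot's right, and the spare lies at top (155,300).

Things that could be taken for the wedge:
- purple blocks at top (250,221), (496,208) and (311,380): decoys
- the spare at (155,300): lying down, so not the target
- the pale piece at (381,268) in the gap: this is the one I choose

Next I'll check that choice in a close crop.

```bash
python3 - <<'E'
from h import *
a=load('scene','0');b=load('top','0')
s=a['frame'][175:255,205:305,::-1]; t=b['frame'][80:215,185:290,::-1]
s=cv2.resize(s,None,fx=4,fy=4,interpolation=cv2.INTER_CUBIC);t=cv2.resize(t,None,fx=4,fy=4,interpolation=cv2.INTER_CUBIC)
o=np.zeros((540,820,3),np.uint8);o[:320,:400]=s;o[:540,400:820]=t
cv2.imwrite('pics/crop.png',o[:,:800+20][:, :800])
f=.64
for n,p in dict(tl=(528,258),tr=(656,276),br=(642,404),bl=(512,385)).items(): print(n,plane(b,p[0]*f,p[1]*f,.035))
print('wedge top',plane(b,381*f,267*f,.128)); 
print('board',[plane(b,x*f,y*f,.018) for x,y in ((302,155),(410,137),(442,306),(332,327))])
E
```

```text
tl [ 0.5402 -0.2574  0.035 ]
tr [ 0.5162 -0.474   0.035 ]
br [ 0.3026 -0.4482  0.035 ]
bl [ 0.3283 -0.2323  0.035 ]
wedge top [ 0.5044 -0.0102  0.128 ]
board [array([0.7093, 0.1287, 0.018 ]), array([ 0.7476, -0.0557,  0.018 ]), array([ 0.4568, -0.1164,  0.018 ]), array([0.4163, 0.0675, 0.018 ])]
```

View pics/crop.png

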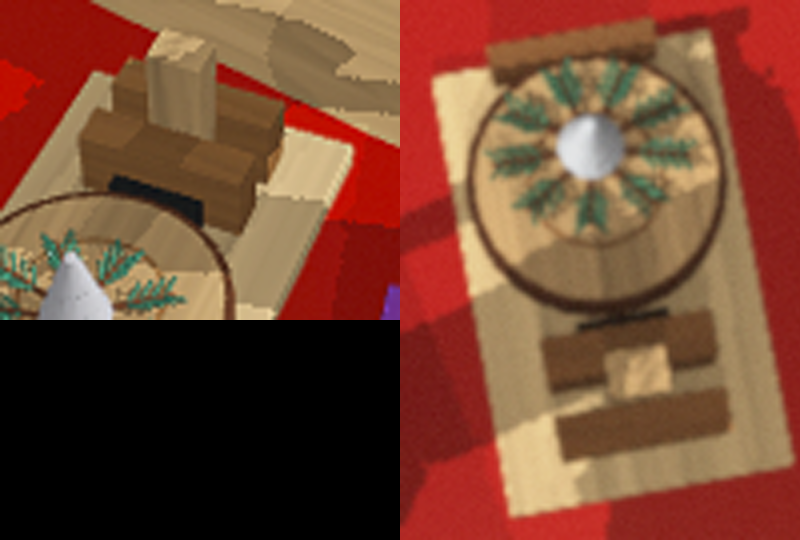

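The crop confirms it: the pale wedge stands in the gap, with its top at crop (638,370) in the top view and about (180,45) in the scene view. The board's corners give 188 x 297 mm, which matches 190 x 300, and a yaw of 11.8°. That puts the frame origin near (0.499, -0.011). The tray measures 218 mm, is centred at about (0.422, -0.353), and its yaw is -6.3°.

I'll grip across the 36 mm width, with the jaws along the gap at tool yaw 11.8°.

Emit:
carry_out --commands '[0.29,-0.79,0,0.44,-1,0.29,-0.79,0,0.44,-1,0.29,-0.79,0,0.44,-1,0.29,-0.79,0,0.44,-1,0.29,-0.79,0,0.44,-1,0.29,-0.79,0,0.44,-1,0.29,-0.79,0,0.44,-1,0.29,-0.79,0,0.44,-1]' --grip_force 55

```text
time_s: 0.9
tcp_pos: [0.3588, 0.3661, 0.2483]
eef_rot: [180.0, 0.0, -9.0]
contact_force: [0.1, -0.2, 0.6]
gripper_width: 0.0878
```

```bash
python3 - <<'E'
from h import *
a=load('scene','0');b=load('top','0')
S=lambda x,y:(205+x/4,175+y/4); T=lambda x,y:(185+(x-400)/4,80+y/4)
print('centre top',plane(b,*T(638,370),.128),'tri',tri(a,S(181,46),b,T(638,370)))
for d,p in ((a,S(181,46)),): print(plane(d,*p,.128))
c=np.array([.4995,-.011]);R=lambda q:np.array([[np.cos(q),-np.sin(q)],[np.sin(q),np.cos(q)]])
for x in(-.014,.014):
  for y in (-.018,.018):
    w=np.append(c+R(np.radians(11.8))@[x,y],.128); p=proj(a,w);q=proj(b,w)
    print(x,y,((p-[205,175])*4),((q-[185,80])*4+[400,0]))
E
```

```text
centre top [ 0.5006 -0.0119  0.128 ] tri [ 0.5007 -0.0118  0.1264]
[ 0.5021 -0.0107  0.128 ]
-0.014 -0.018 [165.2  21.2] [670.8 389.6]
-0.014 0.018 [219.2  36.8] [610.8 400.4]
0.014 -0.018 [146.8  50.4] [662.4 343.2]
0.014 0.018 [201.2  66. ] [602. 354.]
```

Emit:
carry_out --commands '[0.29,-0.79,0,0.44,-1,0.29,-0.79,0,0.44,-1,0.29,-0.79,0,0.44,-1,0.29,-0.79,0,0.44,-1,0.29,-0.79,0,0.44,-1,0.29,-0.79,0,0.44,-1,0.29,-0.79,0,0.44,-1,0.29,-0.79,0,0.44,-1]'

```text
time_s: 1.7
tcp_pos: [0.4515, 0.1134, 0.2485]
eef_rot: [-180.0, 0.0, 5.1]
contact_force: [0.8, 0.6, -0.3]
gripper_width: 0.0875
```

Emit:
carry_out --commands '[0.3,-0.79,0,0.44,-1,0.3,-0.79,0,0.43,-1,0.3,-0.79,0,0.4,-1,0.3,-0.75,0,0.4,-1,0,0,0,0,-1]'

```text
time_s: 2.2
tcp_pos: [0.4999, -0.0127, 0.248]
eef_rot: [180.0, 0.1, 11.5]
contact_force: [-0.8, 0.2, 0.1]
gripper_width: 0.0876
```

Emit:
carry_out --commands '[0,0.02,-0.7,0.07,-1,0,0,-0.7,0,-1,0,0,-0.7,0,-1,0,0,-0.7,0,-1,0,0,-0.5,0,-1,0,0,-0.38,0,-1,0,0,0,0,-1]'

```text
time_s: 2.9
tcp_pos: [0.4978, -0.0092, 0.0993]
eef_rot: [180.0, 0.3, 11.9]
contact_force: [-0.8, 0.1, -0.0]
gripper_width: 0.0877
```

```bash
python3 - <<'E'
from h import *
a=cap('scene','1')
cv2.imwrite('pics/s1.png',cv2.resize(a['frame'][120:270,150:350,::-1],(800,600),interpolation=cv2.INTER_CUBIC))
s=telemetry.get_state();print(s['tcp_pos'],s['contact_force'])
E
```

```text
[ 0.49868365 -0.00909047  0.10063866] [ 0.69816463 -0.05615372  0.82424792]
```

View pics/s1.png

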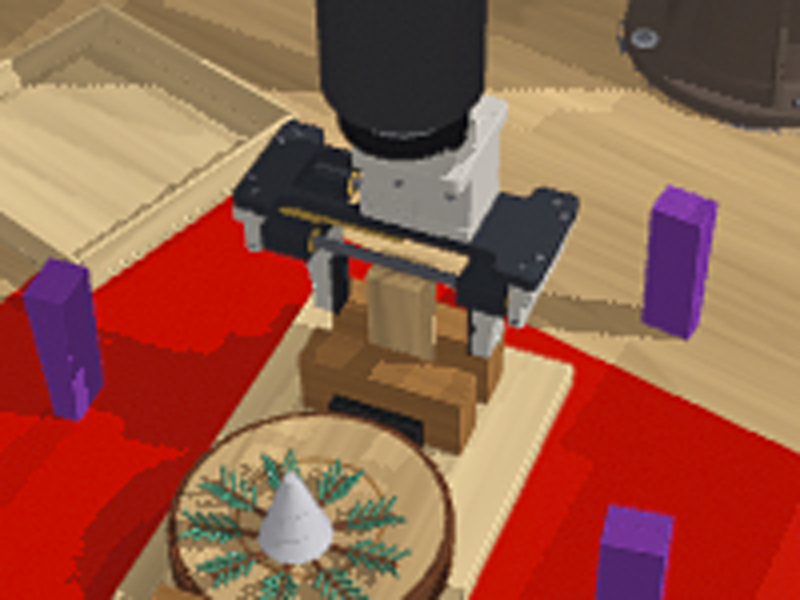

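The fingers straddle the wedge, at crop (330,280) and (485,310), and nothing touches. I'll nudge it by 2 mm and close.

Emit:
carry_out --commands '[0.03,-0.05,0,0,-1,0,0,0,0,1,0,0,0,0,1,0,0,0,0,1,0,0,0,0,1,0,0,0,0,1,0,0,0,0,1,0,0,0,0,1]' --grip_force 55

```text
time_s: 3.75
tcp_pos: [0.5006, -0.0112, 0.1013]
eef_rot: [180.0, 0.0, 11.9]
contact_force: [0.7, -1.0, 0.1]
gripper_width: 0.037
```

```bash
python3 - <<'E'
from h import *
s=telemetry.get_state();print(s['tcp_pos'],s['contact_force'],s['gripper_width'])
E
```

```text
[ 0.50061724 -0.01118334  0.10134427] [ 0.73250067 -1.01346549  0.12525848] 0.037012698560450086
```

It's gripped at 37 mm with almost no side load. Now the left pull of 11 mm along the gap, whose direction is (-0.204, 0.979).

Emit:
carry_out --commands '[-0.02,0.09,0,0,1,-0.02,0.09,0,0,1,-0.02,0.09,0,0,1,0,0,0,0,1,0,0,0,0,1,0,0,0,0,1]'

```text
time_s: 4.35
tcp_pos: [0.4986, -0.002, 0.1018]
eef_rot: [179.8, 0.0, 12.0]
contact_force: [4.0, -11.1, 1.0]
gripper_width: 0.0356
```

```bash
python3 - <<'E'
from h import *
a=cap('scene','2');b=cap('top','2')
s=np.hstack([cv2.resize(load('scene','1')['frame'][170:245,205:305],None,fx=4,fy=4,interpolation=2),cv2.resize(a['frame'][170:245,205:305],None,fx=4,fy=4,interpolation=2)])
cv2.imwrite('pics/s2.png',s[:,:,::-1])
s=telemetry.get_state();print(s['tcp_pos'],s['contact_force'],s['gripper_width'])
E
```

```text
[ 0.49866594 -0.00200528  0.10179499] [  2.55961975 -12.00543697   0.63999645] 0.03581122717979631
```

View pics/s2.png

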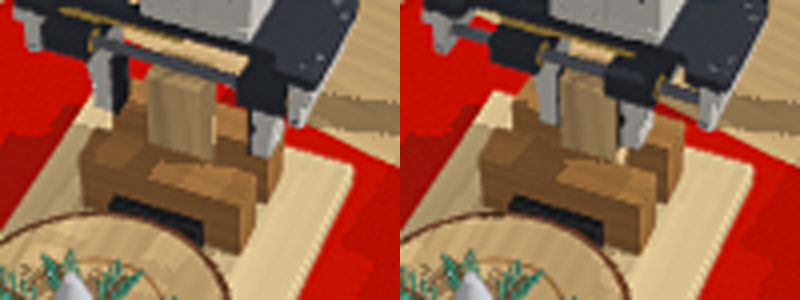

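The wedge's left edge moved from crop x 148 to 160, about 8 mm, and the TCP moved 9.4 mm. So the wedge follows the gripper. I'll go 2 mm further for margin, then pull right.

Emit:
carry_out --commands '[-0.01,0.06,0,0,1,0,0,0,0,1,0,0,0,0,1]'

```text
time_s: 4.75
tcp_pos: [0.4982, 0.0001, 0.1018]
eef_rot: [179.8, 0.0, 12.0]
contact_force: [3.8, -12.7, 0.9]
gripper_width: 0.0356
```

Emit:
carry_out --commands '[0.03,-0.14,0,0,1,0.03,-0.14,0,0,1,0.03,-0.14,0,0,1,0.03,-0.14,0,0,1,0.02,-0.1,0,0,1,0,0,0,0,1,0,0,0,0,1,0,0,0,0,1]'

```text
time_s: 5.55
tcp_pos: [0.5031, -0.0223, 0.1014]
eef_rot: [-179.8, -0.0, 11.9]
contact_force: [-6.6, 13.7, 5.6]
gripper_width: 0.0356
```

```bash
python3 - <<'E'
from h import *
a=cap('scene','3')
s=np.hstack([cv2.resize(load('scene','2')['frame'][170:245,205:305],None,fx=4,fy=4,interpolation=2),cv2.resize(a['frame'][170:245,205:305],None,fx=4,fy=4,interpolation=2)])
cv2.imwrite('pics/s3.png',s[:,:,::-1])
s=telemetry.get_state();print(s['tcp_pos'],s['contact_force'],s['gripper_width'],s['moment'])
E
```

```text
[ 0.50303837 -0.02230772  0.10142974] [-5.36082815 14.18467956  5.96151667] 0.035328153469950094 [5.62536625 2.46797023 0.22871444]
```

View pics/s3.png

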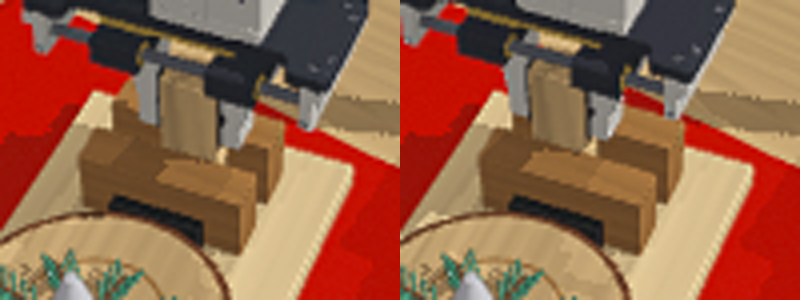

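The left edge moved from crop x 160 to 131, against 148 at the middle. The wedge is now about 11 mm right. I'll repeat left and then right.

Emit:
carry_out --commands '[-0.03,0.14,0,0,1,-0.03,0.14,0,0,1,-0.03,0.14,0,0,1,-0.03,0.14,0,0,1,-0.02,0.1,0,0,1,0,0,0,0,1,0,0,0,0,1,0,0,0,0,1]'

```text
time_s: 6.4
tcp_pos: [0.4981, 0.0004, 0.1018]
eef_rot: [179.8, 0.0, 12.0]
contact_force: [2.7, -10.1, 2.6]
gripper_width: 0.0355
```

Emit:
carry_out --commands '[0.03,-0.14,0,0,1,0.03,-0.14,0,0,1,0.03,-0.14,0,0,1,0.03,-0.14,0,0,1,0.02,-0.1,0,0,1,0,0,0,0,1,0,0,0,0,1,0,0,0,0,1]'

```text
time_s: 7.2
tcp_pos: [0.503, -0.0223, 0.1014]
eef_rot: [-179.8, -0.0, 11.9]
contact_force: [-6.0, 13.6, 6.1]
gripper_width: 0.0361
```

All four pulls are done. Now draw it up.

Emit:
carry_out --commands '[0,0,0.15,0,1,0,0,0.15,0,1,0,0,0.2,0,1,0,0,0.25,0,1,0,0,0.4,0,1,0,0,0.6,0,1,0,0,0.6,0,1,0,0,0.5,0,1]'

```text
time_s: 8.0
tcp_pos: [0.5038, -0.0247, 0.2182]
eef_rot: [180.0, -0.1, 11.9]
contact_force: [-0.3, 0.1, -1.3]
gripper_width: 0.0357
```

```bash
python3 - <<'E'
from h import *
a=cap('scene','4')
cv2.imwrite('pics/s4.png',cv2.resize(a['frame'][100:250,150:350,::-1],(800,600),interpolation=cv2.INTER_CUBIC))
s=telemetry.get_state();print(s['tcp_pos'],s['contact_force'],s['gripper_width'])
E
```

```text
[ 0.50534575 -0.02463761  0.22141498] [ 1.78142819 -0.63162483  2.21161836] 0.0354719669052873
```

View pics/s4.png

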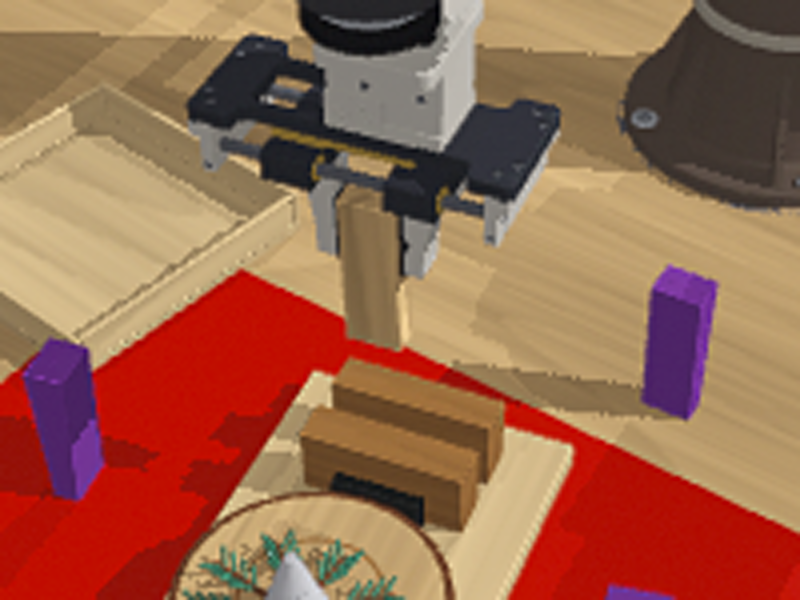

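The wedge is out and upright in the grip, with its foot at crop (375,345), clear above the block. Now over to the tray.

Emit:
carry_out --commands '[-0.1,-0.4,0,0,1,-0.17,-0.7,0,0,1,-0.17,-0.7,0,0,1,-0.17,-0.7,0,0,1,-0.17,-0.7,0,0,1,-0.17,-0.7,0,0,1,-0.17,-0.7,0,0,1,-0.17,-0.7,0,0,1]'

```text
time_s: 8.85
tcp_pos: [0.4505, -0.2381, 0.2156]
eef_rot: [180.0, 0.0, 11.9]
contact_force: [0.8, -0.7, -0.3]
gripper_width: 0.036
```

Emit:
carry_out --commands '[-0.17,-0.7,0,0,1,-0.17,-0.7,0,0,1,-0.17,-0.7,0,0,1,-0.17,-0.5,0,0,1,-0.1,-0.3,0,0,1,0,0,0,0,1,0,0,0,0,1]'

```text
time_s: 9.55
tcp_pos: [0.4202, -0.3524, 0.2153]
eef_rot: [-180.0, 0.0, 11.9]
contact_force: [-0.1, 0.1, -0.1]
gripper_width: 0.0353
```

Emit:
carry_out --commands '[0,0,-0.5,0,1,0,0,-0.7,0,1,0,0,-0.7,0,1,0,0,-0.5,0,1,0,0,-0.3,0,1,0,0,-0.1,0,1,0,0,0,0,1]'

```text
time_s: 10.25
tcp_pos: [0.421, -0.3521, 0.1035]
eef_rot: [180.0, 0.0, 12.0]
contact_force: [-0.1, -0.2, -1.2]
gripper_width: 0.0361
```

Emit:
carry_out --commands '[0,0,-0.05,0,1,0,0,-0.05,0,1,0,0,-0.05,0,1,0,0,0,0,1]'

```text
time_s: 10.65
tcp_pos: [0.4206, -0.3524, 0.0974]
eef_rot: [180.0, -0.0, 11.9]
contact_force: [-0.7, -0.1, 0.1]
gripper_width: 0.0362
```

Emit:
carry_out --commands '[0,0,-0.05,0,1,0,0,-0.05,0,1,0,0,-0.05,0,1,0,0,0,0,1]'

```text
time_s: 11.05
tcp_pos: [0.4204, -0.3523, 0.0909]
eef_rot: [-180.0, 0.0, 11.9]
contact_force: [0.3, -0.5, -0.9]
gripper_width: 0.0355
```

Emit:
carry_out --commands '[0,0,-0.03,0,1,0,0,0,0,1]'

```text
time_s: 11.25
tcp_pos: [0.4206, -0.3523, 0.09]
eef_rot: [-180.0, 0.0, 11.9]
contact_force: [0.8, -0.2, -1.3]
gripper_width: 0.036
```

Emit:
carry_out --commands '[0,0,-0.03,0,1,0,0,0,0,1]'

```text
time_s: 11.45
tcp_pos: [0.4208, -0.3524, 0.0894]
eef_rot: [180.0, -0.0, 11.9]
contact_force: [-1.4, 1.6, 2.7]
gripper_width: 0.036
```

Emit:
carry_out --commands '[0,0,-0.03,0,1,0,0,0,0,1]'

```text
time_s: 11.65
tcp_pos: [0.4209, -0.3524, 0.0893]
eef_rot: [180.0, -0.0, 12.0]
contact_force: [-2.7, 5.2, 15.3]
gripper_width: 0.0357
```

The foot is on the floor: 15 N at TCP z 0.089, as expected. I'll take off the pressing, open and retreat.

Emit:
carry_out --commands '[0,0,0.03,0,1,0,0,0,0,1,0,0,0,0,0,0,0,0,0,-0.5,0,0,0,0,-1,0,0,0,0,-1,0,0,0,0,-1]'

```text
time_s: 12.35
tcp_pos: [0.4206, -0.3524, 0.0888]
eef_rot: [-180.0, 0.0, 11.9]
contact_force: [0.1, 0.0, -0.6]
gripper_width: 0.0701
```

Emit:
carry_out --commands '[0,0,0.3,0,-1,0,0,0.6,0,-1,0,0,0.8,0,-1,0,0,0.8,0,-1,0,0,0.8,0,-1,0,0,0.5,0,-1,0,0,0,0,-1,0,0,0,0,-1]'

```text
time_s: 13.15
tcp_pos: [0.4207, -0.3523, 0.2419]
eef_rot: [180.0, -0.1, 11.9]
contact_force: [-0.6, 0.3, -0.6]
gripper_width: 0.0878
```

```bash
python3 - <<'E'
from h import *
a=cap('scene','5');b=cap('top','5')
cv2.imwrite('pics/s5.png',cv2.resize(a['frame'][:,:,::-1],(800,600),interpolation=cv2.INTER_CUBIC))
print(proj(a,[.421,-.352,.006]),proj(a,[.421,-.352,.116]))
s=telemetry.get_state();print(s['tcp_pos'],s['contact_force'],s['gripper_width'])
a0=load('scene','0');d=np.abs(a0['frame'][250:300,360:425].astype(int)-a['frame'][250:300,360:425]).max();print('spare diff',d)
E
```

```text
[174.5 156.7] [169.5 127.2]
[ 0.42013504 -0.35209609  0.24047654] [-0.01008097 -0.36165919  0.14413229] 0.08796578728707181
spare diff 56
```

View pics/s5.png

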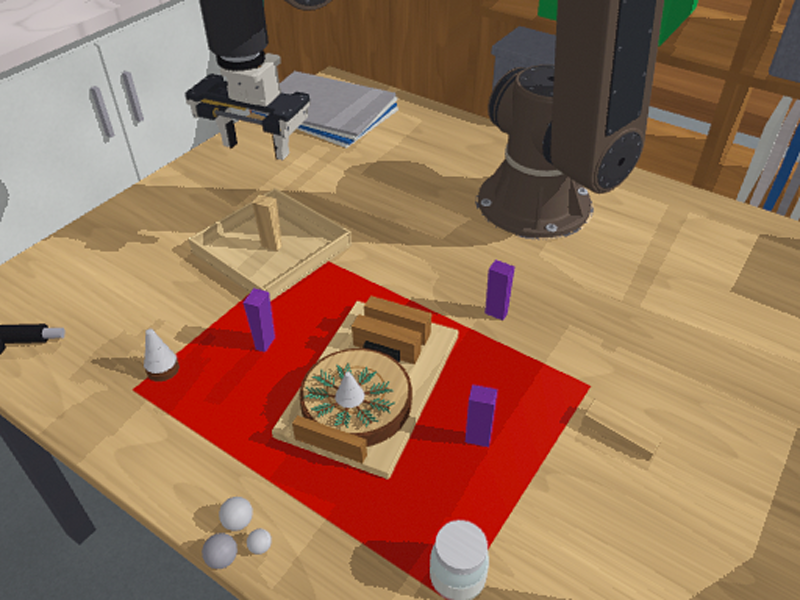

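The wedge stands in the tray with its foot at (272,245), matching the projected (273,245). The gripper is clear above it, and the spare is still at (620,435).

```bash
python3 -c "
from plant import r; print(r.close_job())"
```

```text
the job is handed in; nothing more can be done
None
```

The wedge is out of the frame and standing in the tray, and I handed the job in at about 13 s of the 48 s allowed. It was handed in without a verdict.

- **Pulls:** I gripped the wedge across its width at 55 N and pulled it left, right, left and right. By the gripper's position each pull reached about 11 mm from the middle. Pictures backed this up for the first left pull (about 8 mm, before I added 2 mm) and the first right pull (about 11 mm). The second pair was checked by gripper position only.
- **Placing:** I drew it up, carried it to the tray and lowered it until the foot touched the floor at the expected height. The last 1 mm step pressed it to about 15 N, so I eased that off before letting go.
- **Last checks:** The final picture shows the wedge upright near the tray's centre, where its position was predicted to be. The gripper was open and clear, about 15 cm above where it let go.
- **Spare wedge:** By eye it is where it was. The pixel comparison of that area did differ (up to 56 levels); I took this to be the arm's moving shadow and did not measure further.

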